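Clamp the hygrometer in its mount under the spring bail

TASK

Clamp the round hygrometer into its metal mount: swing the mount's spring bail back by its ball knob until it stands open on its own, lay the hygrometer flat and dial up on the seat between the four pins, then bring the bail over again so that it bears down on the hygrometer. Leave the roll of labels and the tweezers where they are.

Things in the scene. Friction and masses are not known exactly. Their poses are not given: they have to be found in the camera images.
- hygrometer: Grey round dial hygrometer, a loose puck 60 mm across and 19 mm high, about 30 g, lying dial up on the table. Origin: centre of its underside, z up through the dial. Grasp it across its rim.
- mount: Aluminium mount fixed to the table, base plate 125 x 126 x 12 mm high; x points from its front edge (42 mm before the origin) to the bail's hinge. Origin: at table height under the seat's centre. Four upright steel pins, 8 mm thick, 9.5 mm above the plate, domed, stand 37 mm from the seat's centre at 45 degrees to x and y (3 mm play round the hygrometer); fingers fit between them.
- seat (a point): Centre of the seat, on top of the base plate (12 mm above the table), where the hygrometer's underside goes; axes as the mount's.
- bail_hinge (a point): Middle of the bail's hinge axis, 55 mm behind the seat's centre (mount +x), 34 mm above the table; the axis runs along the mount's y. Its two brackets, 44 mm high, stand 55 mm to either side.
- bail (a joint): Angle of the bail, rad, a U of 6 mm steel wire with legs 76 mm apart and its crossbar 77 mm from the hinge. 0: down in the empty seat; about 0.16: level, bearing on a seated hygrometer; 2.0: fully back at its stop. The spring is over-centre: below 0.88 it pulls the bail down, above it throws it back and keeps it there; about 2 N at the knob.
- bail_knob (a point): Centre of the black ball knob, 18 mm across, on the middle of the crossbar, 110 mm from the hinge axis. At joint 0 it is 55 mm before the seat's centre (mount -x) and 36 mm above the table, and swings up, then back; at 2.0 it is 103 mm behind the seat's centre and 133 mm up. Pinch it from above, across the mount's y; it turns between the pads.
- label_roll: Bystander: cream roll of blank labels with a cardboard core, 55 mm across, 25 mm high, loose on the table. Origin: centre of its underside.
- tweezers: Bystander: steel tweezers, 164 mm long, loose on the table beyond the work. Origin: middle of the underside, x along them.
Mind the look-alikes: they are no part of the job. There is more than one size of the mount; the one meant has the size given above.

How it is judged:
On the way, in this order (a step that is already met when the one before it is completed fails the run):
1. the bail stands swung back by itself, at more than 1.7 rad, the hygrometer not yet on the seat (value of joint bail above 1.7 rad and contact force between mount and the arm below 0.1 N and contact force between mount and the fingers below 0.1 N and horizontal distance between hygrometer and seat above 0.05 m), for 0.2 s.
2. the hygrometer lies flat, dial up, between the pins and let go, with the bail still back (value of joint bail above 1.4 rad and horizontal distance between hygrometer and seat below 0.006 m and z of hygrometer in the frame of seat below 0.003 m and angle between hygrometer's own z axis and vertical below 0.08 rad and contact force between hygrometer and the fingers below 0.1 N), for 0.2 s.
At the end, for the whole second after the job is handed in: The hygrometer is at rest flat on the seat between the pins, dial up (centre within 6 mm of the seat's, underside within 3 mm of the plate, tilt under 0.08 rad), with the bail down on it (joint 0.10 to 0.22 rad); the label roll and the tweezers are within 30 mm of where they started (value of joint bail between 0.1 and 0.22 rad and horizontal distance between hygrometer and seat below 0.006 m and z of hygrometer in the frame of seat between -0.003 and 0.003 m and angle between hygrometer's own z axis and vertical below 0.08 rad and linear speed of hygrometer below 0.02 m/s and distance of each of label_roll, tweezers from where it was at the start of the episode below 0.03 m); the robot touches nothing.
It fails at once if the label roll or the tweezers are pushed or carried off (distance of any of label_roll, tweezers from where it was at the start of the episode above 0.03 m).
It fails at once if the hygrometer is tipped over (angle between hygrometer's own z axis and vertical above 0.8 rad).
It also fails if it takes over 64 s, if anything falls off the work surface, if the arm or the gripper's body presses on something with over 40 N, if the wrist force passes 120 N, or if a joint passes its speed limit or range.

ROBOT

A 6-joint arm with a two-finger parallel gripper is mounted at the origin on a cart in front of the work surface, level with it; the furniture and walls round the work are solid. World frame = base frame: x ahead of the robot, y to its left, z up, the work surface at z = 0. Lengths are in m, angles in rad, forces in N, time in s.
With the tool pointing down it reaches from about 0.275 to 0.725 m from the base axis. Payload 5.6 kg.
Tool frame: the origin (TCP) lies midway between the tips of the shut fingers; the grasp point (between the pads) lies 19 mm behind it; z points along the fingers, y is the line along which they close (so a half turn about z gives the same grasp; the last joint's range is limited). The gripper opens to 85 mm and grips with 20 to 120 N. Pads are 22 mm wide; open, the fingers measure 114 mm over their backs; the gripper's body (76 mm by 85 mm) begins 54 mm behind the grasp point. The pads swing forward as they close: fully open they stand 13 mm farther back than shut.
Start: joints at [1.455, 0.255, 0.108, 0, -1.424, -0.285], TCP at [0.215, 0.506, 0.231] pointing down, gripper open.
Joint ranges: [-2.95, 2.95], [-1.21, 1.97], [-1.09, 1.5], [-2.87, 1.71], [-2.94, -0.07], [-3.05, 3.05]. Speed limits (rad/s): [2.57, 2.57, 3.14, 3.14, 3.14, 3.14].

INTERFACE

Orientations are given as a 3x3 rotation matrix whose columns are the frame's x, y, z axes.
In Python, from station import env gives the robot as it stands. The module is installed in compiled form; this text tells all that it offers.
- The arm moves only by the shell command python3 -m creep 'ROWS'. ROWS is JSON, a list of rows, each a list of 7 numbers: the opening, from 0 (shut) to 1 (fully open), then the shift along the tool's x, y, z each as a share of 40 cm, from -1 to 1, then the turn, a rotation vector about the tool's x, y, z each as a share of 180 degrees, from -1 to 1. In form: [[hand, tx, ty, tz, ax, ay, az], ...]. A call has exactly 5 rows; each row is the pose to reach, as a shift and turn from the pose commanded when the call began, along the tool's axes at that moment, turning the shorter way round; what a row does not reach only later rows make up. A row lasts 1/12 s, in which the tool goes at most 41.7 mm and 7.16 degrees, less where a joint would pass 70% of its speed; a pose out of reach is approached as far as the arm can. A call with a number of a shift or a turn outside -1 to 1 is refused whole. A call with a gripper value outside its range is refused whole. The fingers move at their own pace and stop on an object; the grip force is fixed at half the most. Time passes only in rows, so rows that repeat a pose let the fingers close, or fill a call up. It gives the time, the measured TCP pose, the force, the opening and the grip force at its end, in the units of the state.
- env.sense(): the state, without advancing time (a new reading comes with each control period).
- env.snapshot(name): name is "side" or "top" or "wrist"; returns a dict with "frame" (480x640x3 uint8, red, green, blue), "fx", "fy", "cx", "cy" (pixels), "rvec" (rotation vector, rad) and "tvec" (3), from world to camera coordinates, as OpenCV has them. Camera axes: x right, y down, z forward; pixel columns grow to the right and rows downward; lengths in m; the calibration is good to about 2 mm. The wrist camera is an equidistant fisheye: a pixel r from the principal point sees the ray r / f radians off the axis. A picture is of the moment at which its call begins. There is no depth.
- env.sign_off(): hands the job in; it is judged then, once.
The state is a dict: "time_s": time; "joints": joint angles; "joint_vel": joint speeds; "tau": joint torques, N m; "eef_pos": TCP position; "tcp_rot": TCP orientation; "force": force on the tool from outside, world axes, zero at the start; "moment": the same for the moment, N m; "gripper_width": opening from 0.0 (shut) to 1.0 (fully open); "gripper_force": force on a finger pad.
Only numpy, scipy, OpenCV 4.12 (cv2) and the standard library are available. Lean on these libraries where they do the work, as an engineer would, in place of code of your own. Each camera call takes 0.05 s, during which the arm holds its last target. There are 200 camera calls.

## Working session

There is one attempt and no reset: what is moved stays moved. The work goes in short steps, Python scripts to look and compute and a shell command to move; the robot and the scene stay as the last step left them, time stands still between calls to the robot, and variables do not carry over. Pictures are saved under pics/ and viewed, at most 10 in all, crops included, and the job is handed in when it is done.

```bash
mkdir -p pics
cat > h.py <<'E'
import numpy as np,cv2
from station import env
def snap(n,f):
    s=env.snapshot(n); cv2.imwrite('pics/'+f,s['frame'][:,:,::-1]); np.save('pics/'+n+'.npy',{k:v for k,v in s.items() if k!='frame'},allow_pickle=True); return s
def cam(n): return np.load('pics/'+n+'.npy',allow_pickle=True).item()
def ray(s,u,v,fish=False):
    R=cv2.Rodrigues(np.array(s['rvec'],float))[0]; t=np.array(s['tvec'],float).ravel()
    x=(u-s['cx'])/s['fx']; y=(v-s['cy'])/s['fy']
    if fish:
        r=np.hypot(x,y); k=np.sin(r)/r if r>1e-9 else 1; d=np.array([x*k,y*k,np.cos(r)])
    else: d=np.array([x,y,1.])
    return -R.T@t, R.T@d
def atz(s,u,v,z,fish=False):
    c,d=ray(s,u,v,fish); return c+d*(z-c[2])/d[2]
def proj(s,p,fish=False):
    R=cv2.Rodrigues(np.array(s['rvec'],float))[0]; q=R@np.array(p,float)+np.array(s['tvec'],float).ravel()
    if fish:
        r=np.hypot(q[0],q[1]); k=np.arctan2(r,q[2])/r
        return np.array([s['cx']+s['fx']*q[0]*k,s['cy']+s['fy']*q[1]*k])
    return np.array([s['cx']+s['fx']*q[0]/q[2],s['cy']+s['fy']*q[1]/q[2]])
def tool(p):
    "world target TCP -> tool-axis shift in shares"
    e=env.sense(); R=np.array(e['tcp_rot']); return R.T@(np.array(p)-e['eef_pos'])/0.4
E
python3 - <<'E'
from h import *
for n in('top','side'):
    s=snap(n,n+'1.png'); print(n,s['fx'],s['cx'],s['cy'],ray(s,320,240))
e=env.sense(); print(e['eef_pos'],e['tcp_rot'],e['time_s'],e['gripper_width'])
E
```

```text
top 510.75136473969496 316.263857246515 245.53597595871992 (array([0.38328625, 0.01190614, 0.98110095]), array([ 0.13653265, -0.00150158, -0.99072073]))
side 569.8907091813846 313.387081646333 235.1060541277307 (array([ 0.23485305, -1.05081119,  0.62078797]), array([ 0.24466883,  0.85474987, -0.45798278]))
[0.21434559 0.50601454 0.23047672] [[ 9.20731268e-01 -3.90196810e-01 -6.17521182e-04]
 [-3.90197292e-01 -9.20729831e-01 -1.62802833e-03]
 [ 6.66812866e-05  1.73993168e-03 -9.99998484e-01]] 0.1 1.0006642885952166
```

View pics/top1.png

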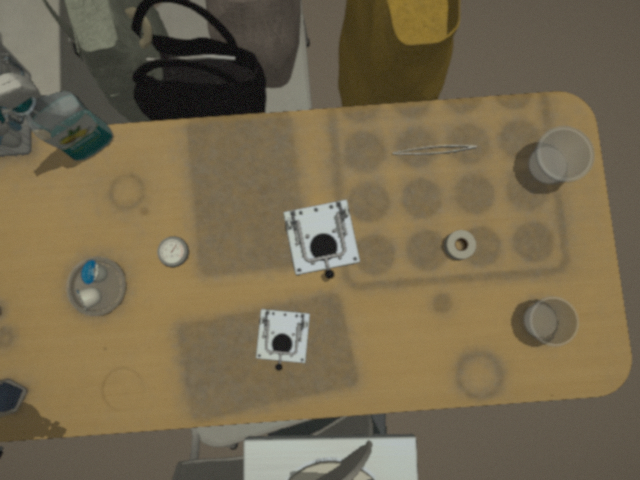

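View pics/side1.png

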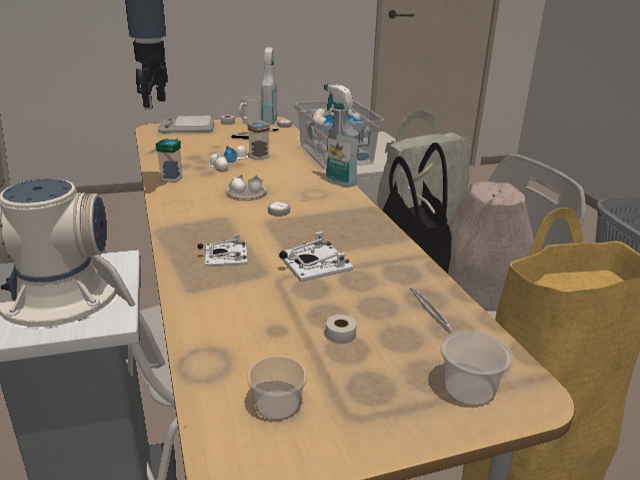

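The top view shows the large mount at about (321,238) with its knob at (329,274), and the smaller look-alike at (283,337). The hygrometer is at (173,251), the label roll at (461,244) and the tweezers at (435,150). I'll enlarge the mount and the hygrometer.

Run:
```python
from h import *
im=cv2.imread('pics/top1.png')
a=cv2.resize(im[190:290,275:375],None,fx=6,fy=6,interpolation=cv2.INTER_CUBIC)[:600]
b=cv2.resize(im[230:272,155:188],None,fx=6,fy=6,interpolation=cv2.INTER_CUBIC)
o=np.zeros((600,800,3),np.uint8);o[:,:600]=a;o[:b.shape[0],600:600+b.shape[1]]=b
cv2.imwrite('pics/c1.png',o)
```

```text
(no output)
```

View pics/c1.png

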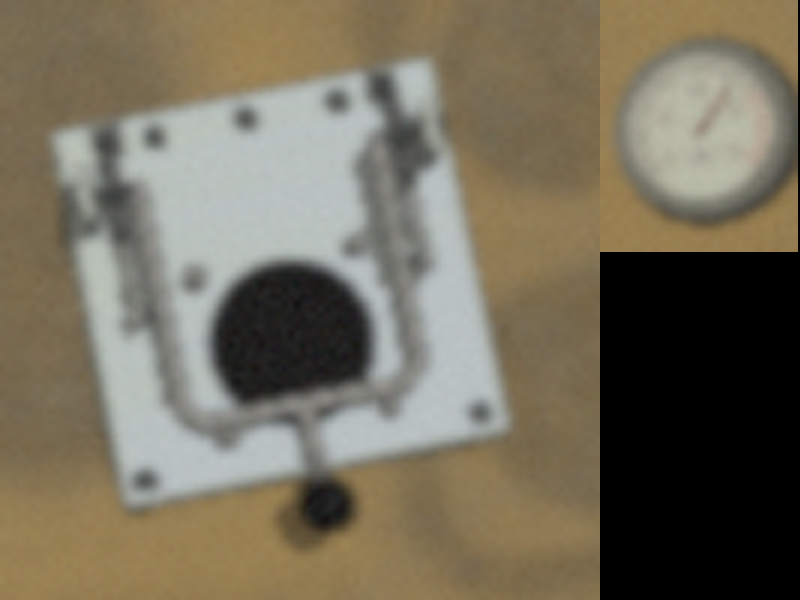

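The crop shows the plate corners at about (52,132), (432,58), (510,432) and (127,507), the knob at (326,503) and the hygrometer centred at (707,130).

Run:
```python
from h import *
s=cam('top')
f=lambda u,v:((u+.5)/6-.5+275,(v+.5)/6-.5+190)
C=[atz(s,*f(*c),.012)[:2] for c in((52,132),(432,58),(510,432),(127,507))]
bl,br,fr,fl=C
print(C,[np.linalg.norm(C[i]-C[i-1]) for i in range(4)])
front=(fr+fl)/2;back=(bl+br)/2; ax=(back-front);ax/=np.linalg.norm(ax)
ay=(bl+fl-br-fr);ay/=np.linalg.norm(ay); print('yaw',np.arctan2(ax[1],ax[0]),np.arctan2(ay[1],ay[0])-np.pi/2)
seat=np.mean(C,0)-ax*(.0625-.042); print('seat',seat,front+ax*.042)
print('pad centre',atz(s,*f(293,340),.012))
k=atz(s,*f(326,503),.036)[:2]; print('knob',k,(k-seat)@ax,(k-seat)@ay)
h=[( (x-600+.5)/6-.5+155,(y+.5)/6-.5+230) for x,y in((707,130),(617,130),(797,130),(707,38),(707,222))]
print('hyg',[atz(s,*p,.012)[:2] for p in h])
ss=cam('side'); 
for p in ([*seat,.012],[*k,.036],[*atz(s,*h[0],.012)[:2],.019]): print(proj(ss,p))
```

```text
[array([0.57360387, 0.08025684]), array([ 0.59534429, -0.04252941]), array([ 0.47386885, -0.06408262]), array([0.45241065, 0.05778725])] [np.float64(0.12325858455230183), np.float64(0.12469606435490442), np.float64(0.12337270058067921), np.float64(0.12374456935543701)]
yaw 0.179459467872546 0.1747673659259117
seat [0.50363614 0.00419881] [0.50446524 0.00434922]
pad centre [0.50464852 0.0041437  0.012     ]
knob [ 0.45074261 -0.004805  ] -0.05365123192553716 0.0003304202809416724
hyg [array([0.50074422, 0.29335713]), array([0.50131371, 0.32214695]), array([0.50017501, 0.26458174]), array([0.53042227, 0.29385262]), array([0.47129146, 0.2928654 ])]
[304.91355753 259.2304166 ]
[281.97319189 254.13310836]
[277.20088427 204.41032664]
```

Run:
```python
from h import *
print(tool([.4500,-.0052,.15]))
e=env.sense();R=np.array(e['tcp_rot']);c,s=np.cos(.177),np.sin(.177)
T=np.array([[c,s,0],[s,-c,0],[0,0,-1]]); print(cv2.Rodrigues(R.T@T)[0].ravel()/np.pi)
```

```text
[1.04110885 0.94649713 0.20290837]
[ 5.44472960e-04  1.39385032e-04 -1.83934022e-01]
```

```bash
python3 -m creep '[[1,0.07,0.065,0.01,0,0,-0.036],[1,0.14,0.13,0.02,0,0,-0.072],[1,0.21,0.19,0.03,0,0,-0.11],[1,0.28,0.25,0.04,0,0,-0.147],[1,0.35,0.315,0.05,0,0,-0.184]]'
python3 - <<'E'
from h import *
e=env.sense();print(tool([.4500,-.0052,.15]),np.arctan2(e['tcp_rot'][1][0],e['tcp_rot'][0][0]),e['joints'])
E
```

```text
time_s: 0.52
eef_pos: [0.2945, 0.3341, 0.2107]
tcp_rot: [[0.983, 0.183, -0.0], [0.183, -0.983, -0.001], [-0.0, 0.001, -1.0]]
force: [0.6, -1.0, 0.2]
gripper_width: 1.004
gripper_force: 0.0
[0.22733572 0.90476402 0.15213299] 0.18362160382479037 [ 1.20214560e+00  5.51343329e-02 -1.84927454e-01 -9.54928773e-05
 -1.33142076e+00  5.52295117e-01]
```

```bash
python3 -m creep '[[1,0.022,0.09,0.015,0,0,0],[1,0.045,0.18,0.03,0,0,0],[1,0.07,0.275,0.045,0,0,0],[1,0.09,0.365,0.06,0,0,0],[1,0.115,0.455,0.075,0,0,0]]'; python3 -m creep '[[1,0.022,0.09,0.015,0,0,0],[1,0.045,0.18,0.03,0,0,0],[1,0.07,0.275,0.045,0,0,0],[1,0.09,0.365,0.06,0,0,0],[1,0.112,0.45,0.075,0,0,0]]';python3 - <<'E'
from h import *
e=env.sense();print(tool([.4500,-.0052,.15]),np.arctan2(e['tcp_rot'][1][0],e['tcp_rot'][0][0]))
s=snap('wrist','w1.png')
for x,y,z in((-.055,0,.036),(0,0,.012)):
    c,n=np.cos(.177),np.sin(.177); print(proj(s,[.504+c*x-n*y,.0043+n*x+c*y,z],True))
E
```

```text
time_s: 0.93
eef_pos: [0.3715, 0.1628, 0.1809]
tcp_rot: [[0.984, 0.177, -0.0], [0.177, -0.984, 0.0], [-0.0, -0.0, -1.0]]
force: [1.5, 0.3, 0.4]
gripper_width: 1.001
gripper_force: 0.0
time_s: 1.35
eef_pos: [0.4475, -0.0066, 0.1508]
tcp_rot: [[0.984, 0.176, -0.0], [0.176, -0.984, 0.0], [-0.0, -0.0, -1.0]]
force: [0.8, 1.1, 0.1]
gripper_width: 1.003
gripper_force: 0.0
[ 0.00671234 -0.00246562  0.00200955] 0.17691272629852534
[316.95781116 223.71545082]
[316.96890368 144.31326323]
```

View pics/w1.png

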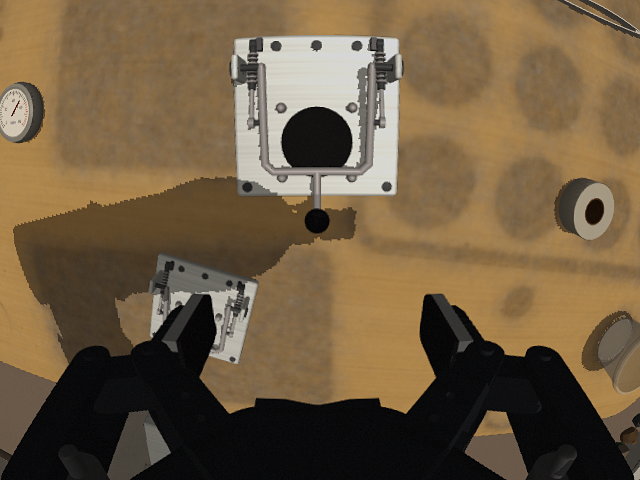

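The wrist view shows the knob at (317,220), the seat pad at (317,142) and the mount squared up with the tool.

Run:
```python
from h import *
s=cam('wrist'); k=atz(s,317,220.5,.036,True); print(k)
P=[atz(s,*p,z,True)[:2] for p,z in(((234,194),.012),((397,194),.012),((317,138),.0125),((281,108),.02),((352,108),.02))]; print(P)
c,n=np.cos(.177),np.sin(.177);ax=np.array([c,n]);print('seat from front',(P[0]+P[1])/2+ax*.042,'knob',k[:2]+.055*ax,'pins',(P[3]+P[4])/2-ax*.0262, np.linalg.norm(P[3]-P[4]),np.arctan2(*(P[0]-P[1])[::-1])-np.pi/2)
print(tool([*k[:2],.016]))
```

```text
[ 0.45222202 -0.00499354  0.036     ]
[array([0.45549757, 0.06144342]), array([ 0.47782336, -0.06372166]), array([0.50872868, 0.0051194 ]), array([0.52645068, 0.0346442 ]), array([ 0.53542493, -0.01575676])]
seat from front [0.50800427 0.00625612] knob [0.50636272 0.00469071] pins [0.50514715 0.0048305 ] 0.05119369029383982 0.17651431372752158
[ 0.01254626 -0.01328838  0.33361066]
```

```bash
python3 -m creep '[[1,0,0,0,0,0,0],[1,0,0,0,0,0,0],[1,0,0,0.0,0,0,0],[1,0,0,0,0,0,0],[1,0,0,0,0,0,0]]';python3 - <<'E'
from h import *
print(tool([.4512,-.005,.017]),tool([.4522,-.005,.017]))
E
```

```text
time_s: 1.82
eef_pos: [0.4474, -0.0035, 0.1516]
tcp_rot: [[0.984, 0.178, 0.001], [0.178, -0.984, 0.0], [0.001, -0.0, -1.0]]
force: [-0.1, 1.1, 0.1]
gripper_width: 0.998
gripper_force: 0.0
[0.008426   0.0054231  0.33651914] [0.01088595 0.0058688  0.33652075]
```

```bash
python3 -m creep '[[1,0.009,0.0055,0.08,0,0,0],[1,0.009,0.0055,0.16,0,0,0],[1,0.009,0.0055,0.24,0,0,0],[1,0.009,0.0055,0.29,0,0,0],[1,0.009,0.0055,0.33,0,0,0]]';python3 -m creep '[[1,0,0,0,0,0,0],[1,0,0,0,0,0,0],[0.3,0,0,0.0,0,0,0],[0,0,0,0,0,0,0],[0,0,0,0,0,0,0]]';python3 -m creep '[[0,0,0,0,0,0,0],[0,0,0,0,0,0,0],[0,0,0,0.0,0,0,0],[0,0,0,0,0,0,0],[0,0,0,0,0,0,0]]'
```

```text
time_s: 2.23
eef_pos: [0.4503, -0.0055, 0.0175]
tcp_rot: [[0.984, 0.178, -0.002], [0.178, -0.984, -0.0], [-0.002, 0.0, -1.0]]
force: [-1.1, -0.2, 1.0]
gripper_width: 0.997
gripper_force: 0.0
time_s: 2.65
eef_pos: [0.4524, -0.0057, 0.0205]
tcp_rot: [[0.984, 0.177, 0.003], [0.177, -0.984, 0.001], [0.003, -0.0, -1.0]]
force: [0.7, 0.1, 0.4]
gripper_width: 0.604
gripper_force: 0.0
time_s: 3.07
eef_pos: [0.4516, -0.0057, 0.0198]
tcp_rot: [[0.984, 0.176, 0.001], [0.176, -0.984, 0.001], [0.001, -0.001, -1.0]]
force: [-2.8, 3.0, 5.2]
gripper_width: 0.167
gripper_force: 58.4
```

```bash
python3 -m creep '[[0,0.0065,0,-0.0545,0,0,0],[0,0.0235,0,-0.107,0,0,0],[0,0.051,0,-0.1545,0,0,0],[0,0.087,0,-0.196,0,0,0],[0,0.1305,0,-0.229,0,0,0]]'
```

```text
time_s: 3.48
eef_pos: [0.502, 0.0036, 0.111]
tcp_rot: [[0.984, 0.176, -0.002], [0.176, -0.984, 0.001], [-0.002, -0.001, -1.0]]
force: [-3.1, 1.0, 0.7]
gripper_width: 0.168
gripper_force: 59.7
```

```bash
python3 -m creep '[[0,0.0495,0,-0.024,0,0,0],[0,0.1025,0,-0.038,0,0,0],[0,0.1575,0,-0.041,0,0,0],[0,0.212,0,-0.033,0,0,0],[0,0.251,0,-0.02,0,0,0]]';python3 -m creep '[[0,0,0,0,0,0,0],[0.2,0,0,0,0,0,0],[0.5,0,0,0.0,0,0,0],[1,0,0,0,0,0,0],[1,0,0,0,0,0,0]]'; python3 -m creep '[[1,0,0,0,0,0,0],[1,0,0,0,0,0,0],[1,0,0,-0.05,0,0,0],[1,0,0,-0.1,0,0,0],[1,0,0,-0.15,0,0,0]]'
python3 - <<'E'
from h import *
snap('wrist','w2.png')
print(tool([.501,.2934,.15]))
E
```

```text
time_s: 3.9
eef_pos: [0.6041, 0.021, 0.1193]
tcp_rot: [[0.984, 0.176, 0.003], [0.176, -0.984, -0.0], [0.003, 0.001, -1.0]]
force: [2.4, 0.6, 1.0]
gripper_width: -0.005
gripper_force: 0.8
time_s: 4.32
eef_pos: [0.6008, 0.0206, 0.1189]
tcp_rot: [[0.984, 0.176, -0.001], [0.176, -0.984, -0.0], [-0.001, -0.0, -1.0]]
force: [0.8, 0.2, 0.0]
gripper_width: 0.566
gripper_force: 0.0
time_s: 4.73
eef_pos: [0.6011, 0.0207, 0.1795]
tcp_rot: [[0.984, 0.176, -0.001], [0.176, -0.984, -0.0], [-0.001, 0.0, -1.0]]
force: [0.3, -0.0, -0.4]
gripper_width: 0.999
gripper_force: 0.0
[-0.1319491  -0.71687808  0.08466572]
```

View pics/w2.png

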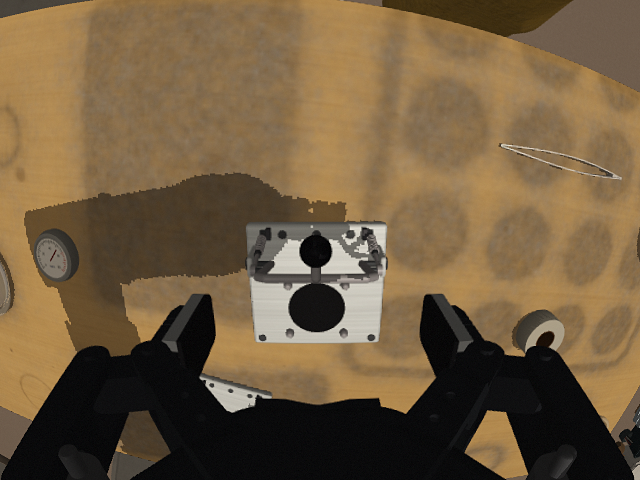

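The bail has been thrown back: the knob is now at (316,251), beyond the crossbar. I'll check that angle and move on to the hygrometer.

```bash
python3 - <<'E'
from h import *
s=cam('wrist');c,n=np.cos(.177),np.sin(.177)
for t in(1.6,1.8,2.0):
    x=.055-.11*np.cos(t+.018); print(t,proj(s,[.5055+c*x,.0048+n*x,.034+.11*np.sin(t+.018)],True))
E
python3 -m creep '[[1,-0.02,-0.1,0.0,0,0,0],[1,-0.036,-0.2,0.0,0,0,0],[1,-0.055,-0.3,0.0,0,0,0],[1,-0.073,-0.4,0.0,0,0,0],[1,-0.09,-0.48,0,0,0,0]]'; python3 -m creep '[[1,-0.02,-0.1,0.03,0,0,0],[1,-0.042,-0.2,0.06,0,0,0],[1,-0.042,-0.237,0.084,0,0,0],[1,-0.042,-0.237,0.084,0,0,0],[1,-0.042,-0.237,0.084,0,0,0]]'
python3 - <<'E'
from h import *
s=snap('wrist','w3.png')
print(tool([.501,.2934,.0]),proj(s,[.501,.2934,.019],True))
E
```

```text
1.6 [316.05067737 330.79154008]
1.8 [316.02018828 293.89743983]
2.0 [316.02616352 253.42152044]
time_s: 5.2
eef_pos: [0.5311, 0.2056, 0.179]
tcp_rot: [[0.984, 0.177, 0.0], [0.177, -0.984, 0.001], [0.0, -0.0, -1.0]]
force: [0.8, -0.1, 0.4]
gripper_width: 1.002
gripper_force: 0.0
time_s: 5.62
eef_pos: [0.4984, 0.2942, 0.1445]
tcp_rot: [[0.984, 0.178, -0.001], [0.178, -0.984, -0.001], [-0.001, 0.001, -1.0]]
force: [-0.4, -0.2, 0.1]
gripper_width: 0.999
gripper_force: 0.0
[0.00450803 0.00109447 0.36315048] [319.57072027 219.68544489]
```

View pics/w3.png

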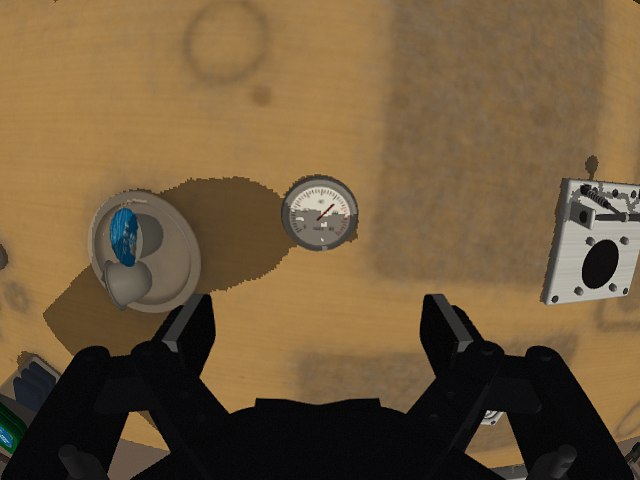

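The hygrometer is at about (320,212.5), a little farther ahead than I estimated.

Run:
```python
from h import *
s=cam('wrist')
for z in(.008,.014):print(atz(s,320,212.5,z,True),np.linalg.norm(atz(s,282,212.5,z,True)-atz(s,358,212.5,z,True)))
h=atz(s,320,212.5,.011,True);print(tool([h[0],h[1],.002]),env.sense()['eef_pos'])
```

```text
[0.50371406 0.29348568 0.008     ] 0.05881045787613674
[0.50522982 0.29381023 0.014     ] 0.05753930231695367
[0.01315999 0.0020239  0.35815008] [0.49914774 0.29360473 0.14526009]
```

```bash
python3 -m creep '[[1,0.0115,0.002,0.08,0,0,0],[1,0.0115,0.002,0.16,0,0,0],[1,0.0115,0.002,0.24,0,0,0],[1,0.0115,0.002,0.31,0,0,0],[1,0.0115,0.002,0.36,0,0,0]]';python3 -m creep '[[1,0,0,0,0,0,0],[1,0,0,0,0,0,0],[0.7,0,0,0.0,0,0,0],[0.5,0,0,0,0,0,0],[0.5,0,0,0,0,0,0]]';python3 -m creep '[[0.5,0,0,0,0,0,0],[0.5,0,0,0,0,0,0],[0.5,0,0,0.0,0,0,0],[0.5,0,0,0,0,0,0],[0.5,0,0,0,0,0,0]]'
```

```text
time_s: 6.08
eef_pos: [0.5037, 0.2918, -0.0007]
tcp_rot: [[0.985, 0.174, -0.002], [0.174, -0.985, -0.001], [-0.002, 0.001, -1.0]]
force: [0.5, -0.2, -0.1]
gripper_width: 1.002
gripper_force: 0.0
time_s: 6.5
eef_pos: [0.5055, 0.2948, 0.0042]
tcp_rot: [[0.984, 0.177, 0.004], [0.177, -0.984, 0.003], [0.004, -0.002, -1.0]]
force: [-0.1, -1.2, 4.6]
gripper_width: 0.673
gripper_force: 63.8
time_s: 6.92
eef_pos: [0.5055, 0.2948, 0.0041]
tcp_rot: [[0.984, 0.177, 0.004], [0.177, -0.984, 0.003], [0.005, -0.002, -1.0]]
force: [-0.1, 0.1, 4.8]
gripper_width: 0.672
gripper_force: 63.8
```

```bash
python3 -m creep '[[0.5,0,0,-0.04,0,0,0],[0.5,0,0,-0.1,0,0,0],[0.5,0,0,-0.17,0,0,0],[0.5,0,0,-0.24,0,0,0],[0.5,0,0,-0.25,0,0,0]]'
python3 - <<'E'
from h import *
print(tool([.5055,.0048,.1]))
E
```

```text
time_s: 7.33
eef_pos: [0.5069, 0.2958, 0.1085]
tcp_rot: [[0.984, 0.177, 0.01], [0.177, -0.984, 0.007], [0.011, -0.005, -1.0]]
force: [1.4, -0.1, 1.1]
gripper_width: 0.677
gripper_force: 63.9
[-0.13260817  0.71540899  0.01650811]
```

```bash
python3 -m creep '[[0.5,-0.04,0.06,0,0,0,0],[0.5,-0.08,0.13,0,0,0,0],[0.5,-0.11,0.21,0,0,0,0],[0.5,-0.132,0.29,0,0,0,0],[0.5,-0.132,0.38,0,0,0,0]]';python3 -m creep '[[0.5,0,0.08,0,0,0,0],[0.5,0,0.16,0,0,0,0],[0.5,0,0.24,0,0,0,0],[0.5,0,0.3,0,0,0,0],[0.5,0,0.335,0,0,0,0]]';python3 -m creep '[[0.5,0,0,0,0,0,0],[0.5,0,0,0,0,0,0],[0.5,0,0,0.0,0,0,0],[0.5,0,0,0,0,0,0],[0.5,0,0,0,0,0,0]]'
python3 - <<'E'
from h import *
print(tool([.5055,.0048,.017]))
s=snap('wrist','w4.png');snap('side','s4.png')
e=env.sense();c,n=np.cos(.177),np.sin(.177)
for x,y in((0,0),(.0262,.0262),(.0262,-.0262),(-.0262,.0262),(-.0262,-.0262)):print(proj(s,[.5055+c*x-n*y,.0048+n*x+c*y,.0215],True))
b=cv2.imread('pics/s4.png')[150:300,220:400];a=cv2.imread('pics/w4.png')
o=np.zeros((600,800,3),np.uint8);o[:450,:]=cv2.resize(a[60:330,80:560],(800,450));o[450:,:180]=b;cv2.imwrite('pics/c4.png',o)
E
```

```text
time_s: 7.75
eef_pos: [0.4776, 0.1341, 0.1027]
tcp_rot: [[0.984, 0.178, 0.002], [0.178, -0.984, 0.002], [0.002, -0.001, -1.0]]
force: [1.2, -0.5, -0.8]
gripper_width: 0.673
gripper_force: 64.0
time_s: 8.17
eef_pos: [0.5028, 0.0007, 0.1025]
tcp_rot: [[0.985, 0.175, 0.002], [0.175, -0.985, 0.0], [0.002, 0.0, -1.0]]
force: [-0.1, 1.0, -1.3]
gripper_width: 0.676
gripper_force: 64.0
time_s: 8.58
eef_pos: [0.5023, 0.0039, 0.1015]
tcp_rot: [[0.984, 0.178, 0.0], [0.178, -0.984, 0.0], [0.001, -0.0, -1.0]]
force: [-0.3, -0.5, -0.4]
gripper_width: 0.676
gripper_force: 64.0
[ 0.00825225 -0.00079966  0.2113387 ]
[317.66605152 237.96787603]
[274.81512523 197.09513254]
[360.65057151 197.22764327]
[277.50127082 275.91748524]
[357.68305521 276.03463953]
```

View pics/c4.png

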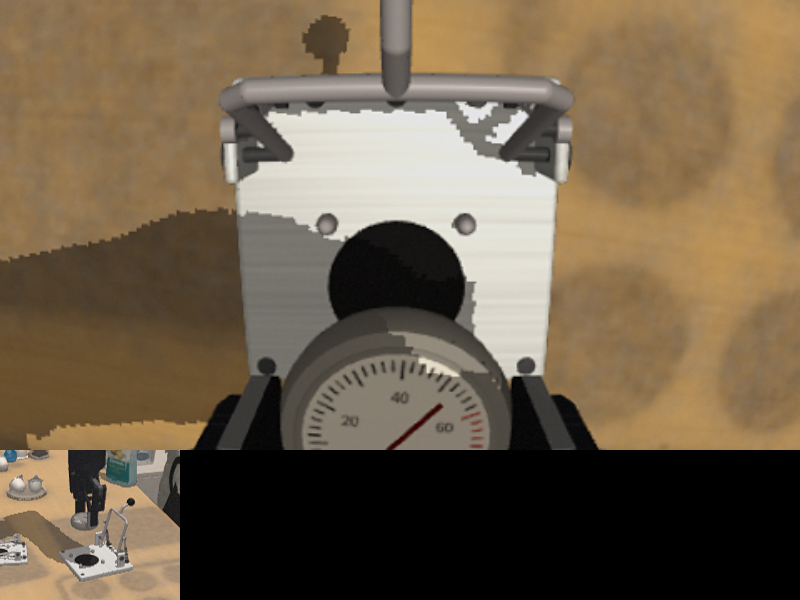

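The wrist crop shows the bail standing open, the hygrometer held level and centred sideways. The back pins are at crop (327,223) and (465,223), and the far edge of the hygrometer's rim is at crop y≈307. I'll work out the fore-aft offset from these.

Run:
```python
from h import *
s=cam('wrist');e=env.sense();R=np.array(e['tcp_rot']);p=np.array(e['eef_pos'])
zz=p[2]-.0041
a=np.linspace(0,2*np.pi,361)
for x0 in(-.004,0,.004):
  for z in(zz,zz+.006,zz+.019):
    P=np.array([proj(s,[*(p[:2]+R[:2,:2]@[x0+.03*np.cos(t),.03*np.sin(t)]),z],True) for t in a])
    print(x0,round(z-zz,3),P[:,1].min().round(1),P[:,0].min().round(1),P[:,0].max().round(1))
c,n=np.cos(.177),np.sin(.177)
pin=[atz(s,*q,.0205,True)[:2] for q in((276.2,193.8),(359,193.8))];print(pin,np.mean(pin,0)-.0262*np.array([c,n]))
P0=atz(s,318,234,.0125,True);print(P0)
for d in(0,.002,.004):print(proj(s,[.5055+c*(.0295*0+d),.0048+n*d,.0125],True))
```

```text
-0.004 0.0 243.6 251.8 385.8
-0.004 0.006 248.6 249.6 388.1
-0.004 0.019 260.7 244.4 393.5
0 0.0 234.4 251.2 386.4
0 0.006 239.1 248.9 388.8
0 0.019 250.4 243.5 394.4
0.004 0.0 225.1 250.5 387.1
0.004 0.006 229.4 248.2 389.5
0.004 0.019 240.0 242.7 395.3
[array([0.52863471, 0.03475197]), array([ 0.53763054, -0.01509241])] [0.50734196 0.00521656]
[0.50528484 0.00453717 0.0125    ]
[317.66105676 233.62126075]
[317.66626598 230.68182077]
[317.67147891 227.72794023]
```

```bash
python3 -m creep '[[0.5,0.007,0,0.05,0,0,0],[0.5,0.014,0,0.1,0,0,0],[0.5,0.014,0,0.15,0,0,0],[0.5,0.014,0,0.16,0,0,0],[0.5,0.014,0,0.16,0,0,0]]'; python3 -m creep '[[0.5,0,0,0,0,0,0],[0.5,0,0,0,0,0,0],[0.5,0,0,0.0,0,0,0],[0.5,0,0,0,0,0,0],[0.5,0,0,0,0,0,0]]';python3 - <<'E'
from h import *
s=snap('wrist','w5.png'); snap('side','s5.png')
a=cv2.imread('pics/w5.png');b=cv2.imread('pics/s5.png')[200:290,260:380]
o=np.zeros((600,800,3),np.uint8);o[:]=0;o[:375]=cv2.resize(a[150:375,80:560],(800,375));o[375:600,:300]=cv2.resize(b,(300,225));cv2.imwrite('pics/c5.png',o)
E
```

```text
time_s: 9.1
eef_pos: [0.5066, 0.004, 0.0361]
tcp_rot: [[0.984, 0.177, -0.003], [0.177, -0.984, -0.001], [-0.003, 0.0, -1.0]]
force: [0.9, -0.2, 0.3]
gripper_width: 0.67
gripper_force: 64.0
time_s: 9.52
eef_pos: [0.5081, 0.0041, 0.0379]
tcp_rot: [[0.984, 0.176, 0.001], [0.176, -0.984, 0.0], [0.001, -0.0, -1.0]]
force: [-0.8, 0.8, 0.1]
gripper_width: 0.672
gripper_force: 64.0
```

View pics/c5.png

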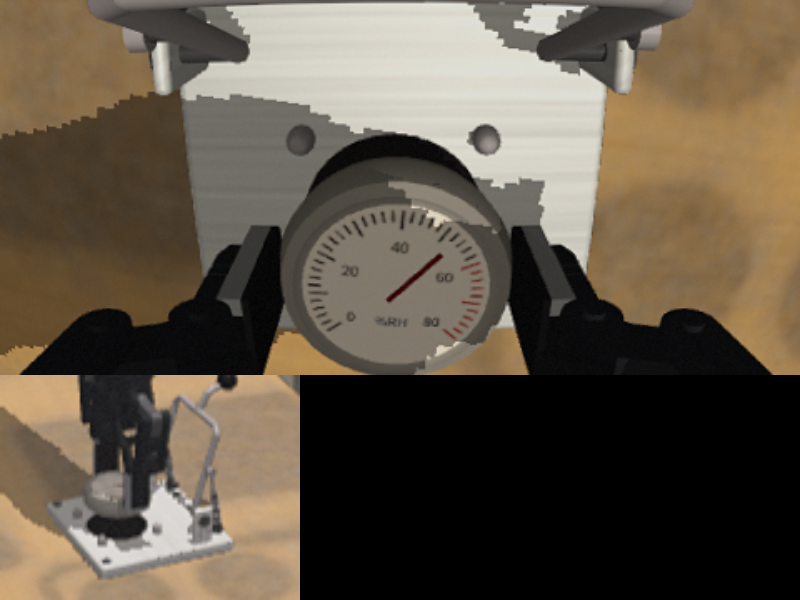

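Seen close, the hygrometer's far edge is at crop (396,157) and the rear pins are at (301,139) and (485,139). The side view agrees that it hovers over the seat.

Run:
```python
from h import *
s=cam('wrist');c,n=np.cos(.177),np.sin(.177);A=np.array([c,n]);B=np.array([-n,c])
for z in(.019,.0215):
    q=[atz(s,*u,z,True)[:2] for u in((260.6,233.4),(371,233.4))]; m=np.mean(q,0); print('seat x,y',m@A-.0262,m@B,np.linalg.norm(q[0]-q[1]))
zz=.0379-.0041
for dz in(0,.003): 
    h=atz(s,317.6,244.2,zz+dz,True)[:2]; print('hyg',h@A-.03,h@B)
e=env.sense();print('tcp',e['eef_pos'][:2]@A if 0 else np.array(e['eef_pos'][:2])@A,np.array(e['eef_pos'][:2])@B)
print('seat est',np.array([.5055,.0048])@A)
for d in [.064]: 
    print(proj(s,[*(A*(.5055*c+.0048*n)+B*0),.012],True))
```

```text
seat x,y 0.5004224600344802 -0.08419614585337495 0.050298307125797886
seat x,y 0.5012131341875335 -0.08420831298663249 0.049513624267747934
hyg 0.4966181448310353 -0.08502461634128237
hyg 0.497663586861939 -0.08502361486323677
tcp 0.500682575358622 -0.08543493045603484
seat est 0.4984474174059695
[156.86673956 279.96692542]
```

```bash
python3 -m creep '[[0.5,0.0055,-0.002,0,0,0,0],[0.5,0.0055,-0.002,0.01,0,0,0],[0.5,0.0055,-0.002,0.02,0,0,0],[0.5,0.0055,-0.002,0.03,0,0,0],[0.5,0.0055,-0.002,0.035,0,0,0]]';  python3 -m creep '[[0.5,0,0,0.005,0,0,0],[0.5,0,0,0.01,0,0,0],[0.5,0,0,0.015,0,0,0],[0.5,0,0,0.018,0,0,0],[0.5,0,0,0.018,0,0,0]]'
```

```text
time_s: 10.03
eef_pos: [0.5092, 0.0051, 0.0223]
tcp_rot: [[0.984, 0.176, -0.001], [0.176, -0.984, -0.0], [-0.001, 0.0, -1.0]]
force: [-0.3, -0.2, -0.4]
gripper_width: 0.674
gripper_force: 64.0
time_s: 10.45
eef_pos: [0.5099, 0.0052, 0.0162]
tcp_rot: [[0.984, 0.176, 0.0], [0.176, -0.984, -0.0], [0.0, 0.0, -1.0]]
force: [0.0, -0.7, -0.1]
gripper_width: 0.676
gripper_force: 63.9
```

```bash
python3 -m creep '[[0.5,0,0,0,0,0,0],[0.75,0,0,0,0,0,0],[0.85,0,0,0.0,0,0,0],[1,0,0,0,0,0,0],[1,0,0,0,0,0,0]]';  python3 -m creep '[[1,0,0,-0.03,0,0,0],[1,0,0,-0.1,0,0,0],[1,0,0,-0.2,0,0,0],[1,0,0,-0.3,0,0,0],[1,0,0,-0.39,0,0,0]]'
python3 - <<'E'
from h import *
s=snap('wrist','w6.png'); 
a=cv2.imread('pics/w6.png');cv2.imwrite('pics/c6.png',cv2.resize(a[120:345,160:480],(800,562)))
e=env.sense();print(e['eef_pos'],tool([.607,.0231,.2]))
E
```

```text
time_s: 10.87
eef_pos: [0.5098, 0.0052, 0.0161]
tcp_rot: [[0.984, 0.176, 0.0], [0.176, -0.984, 0.0], [0.0, -0.0, -1.0]]
force: [0.1, 0.6, 0.2]
gripper_width: 1.004
gripper_force: 0.0
time_s: 11.28
eef_pos: [0.5097, 0.005, 0.1746]
tcp_rot: [[0.984, 0.176, 0.001], [0.176, -0.984, -0.0], [0.001, 0.0, -1.0]]
force: [1.0, 0.7, 0.1]
gripper_width: 1.0
gripper_force: 0.0
[0.51379395 0.004907   0.18245434] [ 0.23796869 -0.0032811  -0.04060672]
```

View pics/c6.png

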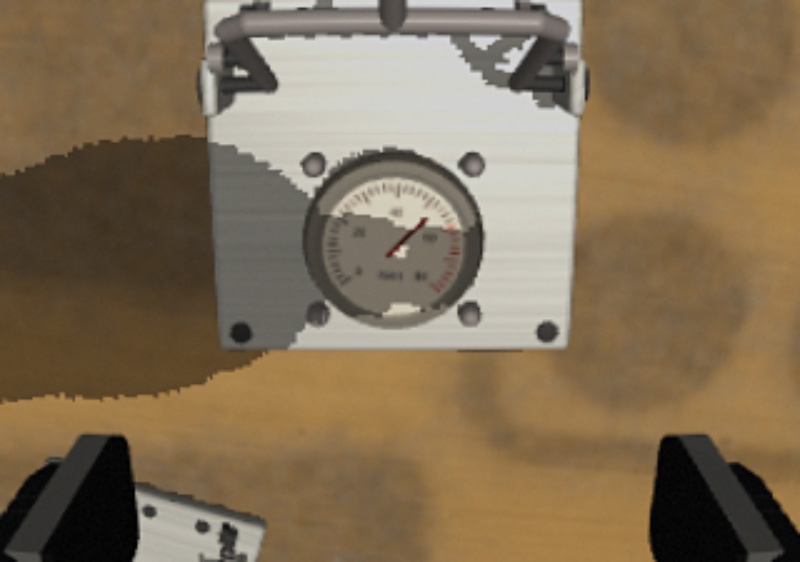

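The hygrometer lies flat between the four pins, with the bail still back. Next I'll pinch the knob.

```bash
python3 -m creep '[[1,0.08,0,0,0,0,0],[1,0.16,0,0,0,0,0],[1,0.22,0,0,0,0,0],[1,0.238,0,0,0,0,0],[1,0.238,0,0,0,0,0]]';  python3 -m creep '[[1,0,0,0,0,0,0],[1,0,0,0,0,0,0],[1,0,0,0,0,0,0],[1,0,0,0,0,0,0],[1,0,0,0,0,0,0]]'
python3 - <<'E'
from h import *
s=snap('wrist','w7.png');c,n=np.cos(.177),np.sin(.177)
p=[.5055+c*.103,.0048+n*.103,.133]
e=env.sense();print(e['eef_pos'],tool([.6074,.0233,.113]),proj(s,p,True))
g=s['frame'].max(2);y,x=np.where(g[150:330,240:400]<45)
m=(g<45).astype(np.uint8);m[:180]=0;m[300:]=0;m[:,:250]=0;m[:,390:]=0
nn,l,st,ce=cv2.connectedComponentsWithStats(m)
for i in range(1,nn):
    if st[i,4]>100:print(st[i],ce[i],atz(s,*ce[i],.133,True))
E
```

```text
time_s: 11.75
eef_pos: [0.6044, 0.0222, 0.1707]
tcp_rot: [[0.984, 0.176, -0.002], [0.176, -0.984, -0.0], [-0.002, 0.0, -1.0]]
force: [-0.7, 0.0, 0.1]
gripper_width: 0.998
gripper_force: 0.0
time_s: 12.17
eef_pos: [0.6031, 0.0219, 0.1726]
tcp_rot: [[0.984, 0.176, 0.001], [0.176, -0.984, 0.0], [0.001, -0.0, -1.0]]
force: [0.2, -0.4, -1.2]
gripper_width: 1.006
gripper_force: 0.0
[0.60316589 0.02191793 0.17252507] [ 0.01094613 -0.00152134  0.14881891] [317.67408277 261.12400361]
[301 238  33  39 881] [316.79682179 258.78660613] [0.60810621 0.02361965 0.133     ]
```

```bash
python3 -m creep '[[1,0.011,-0.0015,0.05,0,0,0],[1,0.011,-0.0015,0.1,0,0,0],[1,0.011,-0.0015,0.14,0,0,0],[1,0.011,-0.0015,0.15,0,0,0],[1,0.011,-0.0015,0.15,0,0,0]]';  python3 -m creep '[[0.5,0,0,0,0,0,0],[0,0,0,0,0,0,0],[0,0,0,0,0,0,0],[0,0,0,0,0,0,0],[0,0,0,0,0,0,0]]';python3 -m creep '[[0,0,0,0,0,0,0],[0,0,0,0,0,0,0],[0,0,0,0,0,0,0],[0,0,0,0,0,0,0],[0,0,0,0,0,0,0]]'
```

```text
time_s: 12.63
eef_pos: [0.6068, 0.0231, 0.111]
tcp_rot: [[0.984, 0.176, -0.003], [0.176, -0.984, -0.001], [-0.003, 0.0, -1.0]]
force: [-0.1, -0.6, 0.7]
gripper_width: 0.998
gripper_force: 0.0
time_s: 13.05
eef_pos: [0.608, 0.0234, 0.1127]
tcp_rot: [[0.984, 0.176, 0.001], [0.176, -0.984, 0.0], [0.001, -0.0, -1.0]]
force: [-0.8, -0.9, 0.1]
gripper_width: 0.298
gripper_force: 0.0
time_s: 13.47
eef_pos: [0.6081, 0.023, 0.1127]
tcp_rot: [[0.984, 0.176, 0.001], [0.176, -0.984, -0.001], [0.001, 0.001, -1.0]]
force: [-0.4, -2.2, 5.0]
gripper_width: 0.171
gripper_force: 58.5
```

```bash
python3 -m creep '[[0,-0.0387,0,-0.015,0,0,0],[0,-0.079,0,-0.024,0,0,0],[0,-0.12,0,-0.027,0,0,0],[0,-0.161,0,-0.024,0,0,0],[0,-0.201,0,-0.0147,0,0,0]]'
```

```text
time_s: 13.88
eef_pos: [0.5306, 0.0092, 0.12]
tcp_rot: [[0.984, 0.177, 0.007], [0.177, -0.984, 0.0], [0.007, 0.001, -1.0]]
force: [-0.6, -0.6, 2.5]
gripper_width: 0.116
gripper_force: 0.0
```

```bash
python3 -m creep '[[0,0,0,0,0,0,0],[0,0,0,0,0,0,0],[0,0,0,0,0,0,0],[0,0,0,0,0,0,0],[0,0,0,0,0,0,0]]'
python3 - <<'E'
from h import *
s=snap('wrist','w8.png');q=snap('side','s8.png');c,n=np.cos(.177),np.sin(.177)
for t in(.16,.6,.88,1.2,1.4,1.6,1.8,2.0):
    x=.055-.11*np.cos(t+.018);p=[.5055+c*x,.0048+n*x,.034+.11*np.sin(t+.018)]
    o=[t]
    for S,f in((s,True),(q,False)):
        u=proj(S,p,f);o+=[u.round(0)]
        i,j=int(round(u[1])),int(round(u[0]))
        if 3<i<476 and 3<j<636:o+=[S['frame'][i-3:i+4,j-3:j+4].mean().round(0)]
    print(*o)
b=q['frame'][180:290,260:380,::-1];a=s['frame'][:,:,::-1]
o=np.zeros((600,800,3),np.uint8);o[:300,:400]=cv2.resize(a,(400,300));o[:,400:]=0;o[:366,400:]=cv2.resize(b,(400,366));cv2.imwrite('pics/c8.png',o)
E
```

```text
time_s: 14.3
eef_pos: [0.529, 0.0094, 0.1175]
tcp_rot: [[0.984, 0.176, -0.001], [0.176, -0.984, -0.0], [-0.001, -0.0, -1.0]]
force: [-0.7, 0.1, -0.3]
gripper_width: 0.0
gripper_force: 0.0
0.16 [319. 358.] 16.0 [283. 247.] 90.0
0.6 [319. 379.] 102.0 [291. 226.] 130.0
0.88 [319. 375.] 57.0 [300. 215.] 153.0
1.2 [320. 343.] 15.0 [314. 205.] 80.0
1.4 [320. 302.] 23.0 [323. 201.] 83.0
1.6 [320. 245.] 110.0 [332. 199.] 153.0
1.8 [320. 177.] 91.0 [341. 199.] 163.0
2.0 [320. 113.] 32.0 [350. 201.] 50.0
```

View pics/c8.png

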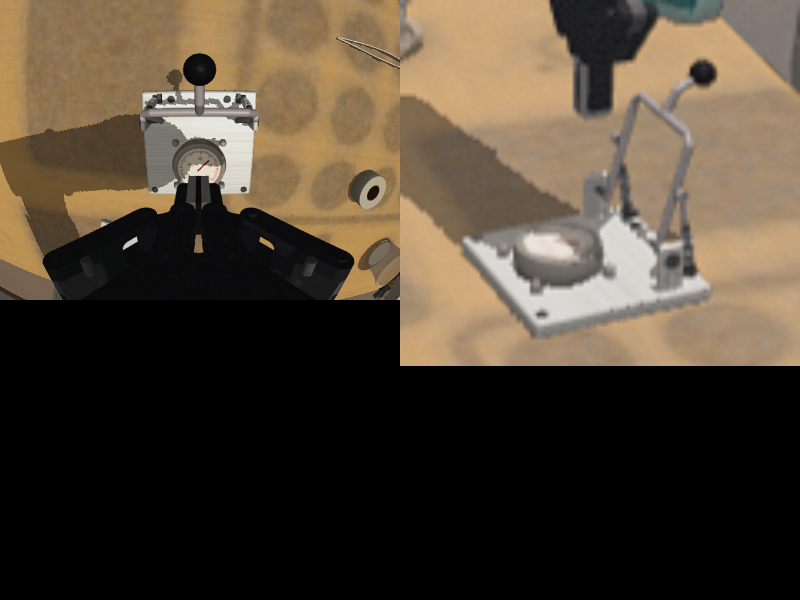

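The bail went back to its stop at 2.0 and the hygrometer is still seated; the pinch had slipped off. This time I'll push the knob over from behind with the fingers shut.

```bash
python3 -m creep '[[0,0,0,-0.07,0,0,0],[0,0.0,0,-0.144,0,0,0],[0,0.09,0,-0.144,0,0,0],[0,0.18,0,-0.144,0,0,0],[0,0.269,0,-0.144,0,0,0]]';  python3 -m creep '[[0,0,0,0,0,0,0],[0,0,0,0,0,0,0],[0,0,0,0,0,0,0],[0,0,0,0.06,0,0,0],[0,0,0,0.117,0,0,0]]';python3 -m creep '[[0,0,0,0,0,0,0],[0,0,0,0,0,0,0],[0,0,0,0,0,0,0],[0,0,0,0,0,0,0],[0,0,0,0,0,0,0]]'
python3 - <<'E'
from h import *
e=env.sense();d=np.array(e['eef_pos'])-[.506,.0052,0];c,n=np.cos(.177),np.sin(.177)
x=1e3*(d[0]*c+d[1]*n);z=1e3*d[2];print(x,1e3*(-n*d[0]+c*d[1]),z)
for t,k in((1.8,6),(1.6,6),(1.4,6),(1.2,5),(1.0,5),(.85,4),(.7,2)):
    f=t+.018;print(t,((75-110*np.cos(f)-x)/400).round(4),(-(34+110*np.sin(f)-k-z)/400).round(4))
E
```

```text
time_s: 14.82
eef_pos: [0.6361, 0.0285, 0.1767]
tcp_rot: [[0.984, 0.176, 0.002], [0.176, -0.984, 0.001], [0.002, -0.0, -1.0]]
force: [0.7, -0.1, 0.3]
gripper_width: 0.002
gripper_force: 0.0
time_s: 15.23
eef_pos: [0.6349, 0.0282, 0.1306]
tcp_rot: [[0.984, 0.176, 0.005], [0.176, -0.984, 0.001], [0.005, -0.0, -1.0]]
force: [-0.1, 0.1, -1.4]
gripper_width: 0.002
gripper_force: 0.0
time_s: 15.65
eef_pos: [0.6352, 0.0282, 0.1307]
tcp_rot: [[0.984, 0.176, 0.003], [0.176, -0.984, 0.001], [0.003, 0.0, -1.0]]
force: [0.3, -0.8, 0.7]
gripper_width: -0.004
gripper_force: 0.0
131.258310638187 -0.07230033423709717 130.65690088384116
1.8 -0.0734 -0.01
1.6 -0.1277 -0.0181
1.4 -0.1825 -0.0152
1.2 -0.2357 -0.0039
1.0 -0.285 0.0201
0.85 -0.3184 0.0418
0.7 -0.3478 0.0657
```

```bash
python3 -m creep '[[0,-0.0734,0,-0.005,0,0,0],[0,-0.1277,0,-0.0165,0,0,0],[0,-0.1825,0,-0.0145,0,0,0],[0,-0.2357,0,-0.004,0,0,0],[0,-0.285,0,0.02,0,0,0]]';  python3 -m creep '[[0,-0.0334,0,0.0217,0,0,0],[0,-0.0628,0,0.0456,0,0,0],[0,-0.0628,0,0.0456,0,0,0],[0,-0.0628,0,0.0456,0,0,0],[0,-0.0628,0,-0.05,0,0,0]]';python3 -m creep '[[0,0,0,-0.1,0,0,0],[0,0,0,-0.2,0,0,0],[0,0,0,-0.2,0,0,0],[0,0,0,-0.2,0,0,0],[0,0,0,-0.2,0,0,0]]'
python3 - <<'E'
from h import *
s=snap('wrist','w9.png');q=snap('side','s9.png');c,n=np.cos(.177),np.sin(.177)
for t in(0,.08,.16,.24,.6,.88,1.2,2.0):
    x=.055-.11*np.cos(t+.018);p=[.506+c*x,.0052+n*x,.034+.11*np.sin(t+.018)]
    o=[t]
    for S,f in((s,True),(q,False)):
        u=proj(S,p,f);o+=[u.round(1)]
        i,j=int(round(u[1])),int(round(u[0]))
        if 3<i<476 and 3<j<636:o+=[S['frame'][i-3:i+4,j-3:j+4].mean().round(0)]
    print(*o)
m=(q['frame'].max(2)<50).astype(np.uint8);m[:195]=0;m[270:]=0;m[:,:265]=0;m[:,360:]=0
nn,l,st,ce=cv2.connectedComponentsWithStats(m)
for i in range(1,nn):
    if st[i,4]>10:print(st[i],ce[i])
E
```

```text
time_s: 16.07
eef_pos: [0.5238, 0.0082, 0.1237]
tcp_rot: [[0.984, 0.177, 0.008], [0.177, -0.984, 0.001], [0.008, 0.0, -1.0]]
force: [2.5, 0.1, 0.4]
gripper_width: 0.004
gripper_force: 0.8
time_s: 16.48
eef_pos: [0.4938, 0.0033, 0.1356]
tcp_rot: [[0.984, 0.175, -0.012], [0.175, -0.985, -0.001], [-0.012, -0.001, -1.0]]
force: [0.4, -0.0, -0.7]
gripper_width: 0.001
gripper_force: 0.0
time_s: 16.9
eef_pos: [0.4982, 0.0039, 0.2213]
tcp_rot: [[0.984, 0.176, 0.001], [0.176, -0.984, 0.001], [0.001, -0.0, -1.0]]
force: [-0.6, 0.8, -0.7]
gripper_width: 0.003
gripper_force: 0.0
0 [318.1 253.9] 12.0 [282.5 254. ] 120.0
0.08 [318.1 256.8] 20.0 [282.7 250.3] 63.0
0.16 [318.1 259. ] 23.0 [283.2 246.6] 36.0
0.24 [318.1 260.6] 23.0 [284.  242.9] 65.0
0.6 [318.2 257.6] 22.0 [291.2 226.4] 138.0
0.88 [318.3 240.8] 108.0 [300.5 215.1] 150.0
1.2 [318.4 203. ] 135.0 [313.9 205.3] 163.0
2.0 [318.4  64.7] 133.0 [349.7 200.8] 161.0
[280 244   8   8  47] [283.4893617  247.29787234]
```

The knob is at (283.5,247.3) in the side view. That puts the bail at about 0.15 rad, bearing on the seated hygrometer, with the arm clear, so I'm handing the job in.

```bash
python3 -c "
from station import env
print(env.sign_off())"
```

```text
the job is handed in; nothing more can be done
None
```

The hygrometer is in its mount with the bail down on it at about 0.15 rad by the side camera, the label roll and tweezers were not approached, and the job is handed in; the judge's result was not shown.

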